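# Check in the lens tubes of a returned case by weight

## Robot

A 6-joint arm with a two-finger parallel gripper is mounted at the origin on the work surface. World frame = base frame: x ahead of the robot, y to its left, z up, the work surface at z = 0. Lengths are in m, angles in rad, forces in N, time in s.
With the tool pointing down it reaches from about 0.35 to 0.975 m from the base axis. Payload 17.4 kg.
Tool frame: the origin (TCP) lies midway between the tips of the shut fingers; the grasp point (between the pads) lies 19 mm behind it; z points along the fingers, y is the line along which they close (so a half turn about z gives the same grasp; the last joint's range is limited). The gripper opens to 85 mm and grips with 20 to 120 N. Pads are 22 mm wide; open, the fingers measure 114 mm over their backs; the gripper's body (76 mm by 85 mm) begins 54 mm behind the grasp point. The pads swing forward as they close: fully open they stand 13 mm farther back than shut.
Start: joints at [1.241, 0.116, 1.442, -0, 1.584, -0.038], TCP at [0.194, 0.646, 0.231] pointing down, gripper open.
Joint ranges: [-2.83, 2.83], [-0.83, 2.19], [0.07, 2.5], [-1.14, 4.28], [0.01, 3], [-2.97, 2.97]. Speed limits (rad/s): [1.89, 1.89, 2.22, 3.14, 3.14, 3.14].

## Interface

Orientations are given as a unit quaternion [w, x, y, z].
In Python, from plant import r gives the robot as it stands.
- The arm moves only by the tool send_rows, never from a script. Its argument "steps" is text: rows parted by semicolons, each of 5 numbers parted by spaces: the closure, from 0 (fully open) to 1 (shut), then the shift along the tool's x, y, z in units of 25 mm (1.0 is 25 mm), then the turn about the tool's z in units of 6 degrees (1.0 is 6 degrees). In form: claw tx ty tz yaw; .... A call has 1 to 5 rows; each row shifts and turns the commanded pose from where the row before left it, along the tool's axes as they then stand; what a row does not reach is not made up. A row lasts 1/10 s, in which the tool goes at most 50 mm and 8.59 degrees, less where a joint would pass 70% of its speed; a pose out of reach is approached as far as the arm can. A call is refused whole if a number of a shift passes 1 or a number of a turn 1, either way. A call with a gripper value outside its range is refused whole. The fingers move at their own pace and stop on an object; the grip force is fixed at half the most. Time passes only in rows, so rows that do not move let the fingers close. It gives the time, the measured TCP pose, the force, the opening and the grip force at its end, in the units of the state.
- r.read_state(): the state, without advancing time (a new reading comes with each control period).
- r.capture(name): name is "scene" or "top"; returns a dict with "frame" (420x560x3 uint8, red, green, blue), "K" (3x3 intrinsics, pixels), "k1" (the pictures are not rectified: a ray, as slopes to the right and down, at radius r is drawn at 1 + k1 r^2 times it, then the intrinsics apply), "position" and "orientation" of the camera in the world. Camera axes: x right, y down, z forward; pixel columns grow to the right and rows downward; lengths in m; the calibration is good to about 2 mm. A picture is of the moment at which its call begins. There is no depth.
- r.close_job(): hands the job in; it is judged then, once.
Trained networks look in a picture, given as the dict that the camera call returned (one of the last four; its "shot" number tells which), for a name from the list of things; names that differ only in an ending like _2 or _b are one class to them, and where a whole thing is asked for, a point or a joint stands for the part that bears it (a point fixed in the world has none). Each returns a list of dicts, best first, with "score" (0 to 1); they miss things now and then, are a little off and sometimes report something else, mostly with a low value. They report only what shows in the picture. A call takes as long as a camera call.
- r.masks_of(name, picture): "region" (420x560 bool, what is visible of it) and "extent" ([left, top, right, bottom] in pixels, round what is visible of it).
The state is a dict: "time": time; "q": joint angles; "dq": joint speeds; "tau": joint torques, N m; "eef_pos": TCP position; "tool_rot": TCP orientation; "wrist_force": force on the tool from outside, world axes, zero at the start; "ft_torque": the same for the moment, N m; "finger_gap": opening from 0.0 (shut) to 1.0 (fully open); "grip_force": force on a finger pad.
Only numpy, scipy, OpenCV 4.12 (cv2) and the standard library are available. Lean on these libraries where they do the work, as an engineer would, in place of code of your own. Each camera call takes 0.05 s, during which the arm holds its last target. There are 200 camera calls.

## Task

This lens case has come back from a shoot and some of its three closed lens tubes still hold a lens while the others are empty. Draw each tube straight up out of its well, judge by its weight whether the lens is in it, and stand the full ones in the low foam-lined tray and the empty ones in the plastic bin with the cut-down front. Keep the tubes upright, set them down without dropping them, and leave the other things on the bench where they are.

Things in the scene. Friction and masses are not known exactly. Their poses are not given: they have to be found in the camera images.
- case: lidless black flight case, 206 x 206 mm, 100 mm high, fixed. Origin: centre of underside, z up, x and y along its sides. Foam insert, top 98 mm above the bench, with wells 59 mm wide, 80 mm deep (floor 18 mm above the bench) at x, y = (+-46, +-46) mm, each well with a tube, 1.5 mm clearance all round; but the one at (-46, -46) is a compartment under a fixed grey cover, top 103 mm, not part of the job
- tube1: closed upright can, 56 mm across, 118 mm tall: dark metal body, bare-metal knurled screw lid (top 34 mm, black disc on it). Origin: centre of underside, z up. Starts in a well, underside 18 mm above the bench, top 38 mm above the foam. The three look alike. Full about 510 g (430-590), empty about 150 g (125-175); one or two are full, which ones changes. Contents have 3 mm play and stay inside
- tube2: closed upright can, 56 mm across, 118 mm tall: dark metal body, bare-metal knurled screw lid (top 34 mm, black disc on it). Origin: centre of underside, z up. Starts in a well, underside 18 mm above the bench, top 38 mm above the foam. The three look alike. Full about 510 g (430-590), empty about 150 g (125-175); one or two are full, which ones changes. Contents have 3 mm play and stay inside
- tube3: closed upright can, 56 mm across, 118 mm tall: dark metal body, bare-metal knurled screw lid (top 34 mm, black disc on it). Origin: centre of underside, z up. Starts in a well, underside 18 mm above the bench, top 38 mm above the foam. The three look alike. Full about 510 g (430-590), empty about 150 g (125-175); one or two are full, which ones changes. Contents have 3 mm play and stay inside
- tray: low bare-metal tray lined with dark foam, wire handle at each end, fixed. Outside 212 x 116 mm, rim 32 mm high; inside 200 mm along its x, 104 mm along its y; flat foam floor 12 mm above the bench, room for two tubes side by side along x (48 mm either side of the middle). Origin: centre of underside, x along its long side. Tray and bin may swap sides
- bin: grey plastic stacking bin with cut-down front, fixed. Outside 212 x 116 mm; inside 204 mm along its x, 108 mm along its y; walls 70 mm high, 30 mm at the front (-x) end; flat floor 5 mm above the bench, room for two tubes side by side along x (48 mm either side of the middle). Origin: centre of underside, x along its long side
- tape: bystander: roll of black tape lying flat, 110 mm in diameter, 48 mm high. Origin: centre of its underside
- battery: bystander: black camera battery lying flat, 100 x 140 mm and 50 mm high. Origin: centre of its underside
- blower: bystander: black rubber dust blower standing nozzle up, 56 mm in diameter and 100 mm tall. Origin: centre of its underside

How it is judged:
By the outcome, as a careful person would: the job done as asked, in the order asked, and still so for the second after the job is handed in, with the robot touching nothing.
It also fails if it takes over 72 s, if anything falls off the work surface, if the arm or the gripper's body presses on something with over 40 N, if the wrist force passes 120 N, or if a joint passes its speed limit or range.

## Working session

There is one attempt and no reset: what is moved stays moved. The work goes in short steps, Python scripts to look and compute and a tool call to move; the robot and the scene stay as the last step left them, time stands still between calls to the robot, and variables do not carry over. Pictures are saved under pics/ and viewed, at most 10 in all, crops included, and the job is handed in when it is done.

Besides the shell and the picture viewer there is one more tool, called after "Call:" by a JSON object that holds its "op" and its "data". send_rows: Moves the arm, as the interface text tells. Its arguments: {"type":"object","properties":{"steps":{"type":"string"}},"required":["steps"]}

```bash
mkdir -p pics; ls; cat > h.py <<'E'
import numpy as np, cv2
from scipy.spatial.transform import Rotation as R
from plant import r
def rot(q): return R.from_quat([q[1],q[2],q[3],q[0]]).as_matrix()
def ray(p,uv):
    K=np.array(p["K"]); d=np.array([(uv[0]-K[0,2])/K[0,0],(uv[1]-K[1,2])/K[1,1]])
    s=d.copy()
    for _ in range(20): s=d/(1+p["k1"]*(s@s))
    return rot(p["orientation"])@np.array([s[0],s[1],1.])
def onz(p,uv,z):
    d=ray(p,uv); c=np.array(p["position"]); return c+d*(z-c[2])/d[2]
def proj(p,X):
    K=np.array(p["K"]); c=rot(p["orientation"]).T@(np.array(X,float)-p["position"]); s=c[:2]/c[2]; s=s*(1+p["k1"]*(s@s))
    return np.array([K[0,0]*s[0]+K[0,2],K[1,1]*s[1]+K[1,2]])
E
python3 - <<'E'
from h import *
s=r.read_state(); print({k:np.round(v,3) for k,v in s.items()})
print(np.round(rot(s["tool_rot"]),3))
ims=[]
for n in("scene","top"):
    p=r.capture(n); ims.append(p["frame"]); print(n,p["position"],np.round(rot(p["orientation"]),2).tolist(),p["k1"])
    cv2.imwrite(f"pics/{n}0.png",p["frame"][:,:,::-1])
    for k in("case","tube1","tray","bin","tape","battery","blower"):
        for m in r.masks_of(k,p)[:4]:
            ys,xs=np.nonzero(m["region"]); print(k,round(m["score"],2),np.round(m["extent"]).tolist(),round(xs.mean(),1),round(ys.mean(),1),len(xs))
E
```

```text
pics
{'time': np.float64(0.0), 'q': array([ 1.241,  0.117,  1.442, -0.   ,  1.584, -0.038]), 'dq': array([-0.002, -0.001, -0.001, -0.   , -0.   ,  0.001]), 'tau': array([ 0.0000e+00, -7.3203e+01, -6.3245e+01, -0.0000e+00,  7.0000e-03,
       -0.0000e+00]), 'eef_pos': array([0.194, 0.646, 0.231]), 'tool_rot': array([-0.   ,  0.145,  0.989, -0.001]), 'wrist_force': array([-0.713,  0.215, -0.242]), 'ft_torque': array([-0.02 , -0.05 ,  0.033]), 'grip_force': np.float64(0.0), 'finger_gap': np.float64(1.002)}
[[-0.958  0.288 -0.   ]
 [ 0.288  0.958 -0.001]
 [ 0.    -0.001 -1.   ]]
scene [1.38327713 0.18512327 0.77736365] [[-0.25, 0.66, -0.71], [0.97, 0.18, -0.17], [0.02, -0.73, -0.69]] -0.06707564429839309
case 0.84 [231.0, 151.0, 318.0, 235.0] 274.7 197.0 4435
tube1 0.84 [285.0, 154.0, 307.0, 173.0] 296.8 163.4 364
tube1 0.82 [280.0, 173.0, 310.0, 197.0] 293.2 185.1 496
tape 0.92 [137.0, 200.0, 181.0, 239.0] 158.9 218.4 1340
battery 0.96 [360.0, 235.0, 425.0, 290.0] 392.0 262.0 2292
blower 0.56 [248.0, 236.0, 269.0, 265.0] 257.3 253.9 512
top [0.50593468 0.00666854 1.21175213] [[0.02, -0.99, 0.11], [-1.0, -0.02, -0.0], [0.01, -0.11, -0.99]] -0.15494917715290715
case 0.96 [238.0, 193.0, 332.0, 285.0] 286.5 241.2 6230
tube1 0.81 [255.0, 213.0, 276.0, 235.0] 265.0 221.7 404
tube1 0.8 [258.0, 243.0, 281.0, 270.0] 267.7 259.1 481
tube1 0.62 [290.0, 204.0, 314.0, 229.0] 302.1 217.9 503
tray 0.68 [382.0, 217.0, 433.0, 308.0] 407.7 262.4 3787
bin 0.58 [120.0, 214.0, 184.0, 302.0] 152.1 258.1 4358
tape 0.75 [370.0, 158.0, 418.0, 204.0] 394.0 179.0 1047
battery 0.92 [130.0, 158.0, 194.0, 207.0] 161.5 181.2 2041
blower 0.54 [276.0, 145.0, 296.0, 166.0] 283.8 154.6 313
```

```bash
python3 - <<'E'
import cv2
a=cv2.imread("pics/scene0.png");b=cv2.imread("pics/top0.png")
cv2.imwrite("pics/topc.png",cv2.resize(b[130:330,100:450],(800,457),interpolation=cv2.INTER_CUBIC))
E
```

```text
(no output)
```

View pics/scene0.png

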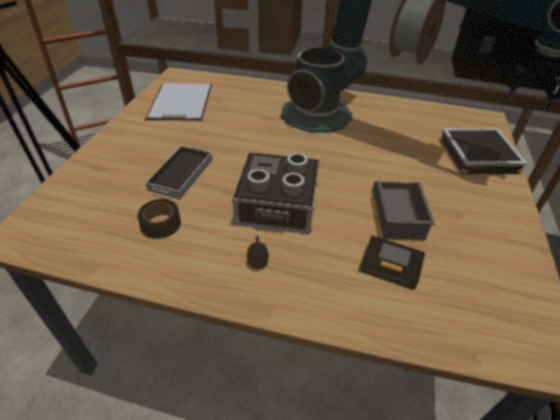

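View pics/topc.png

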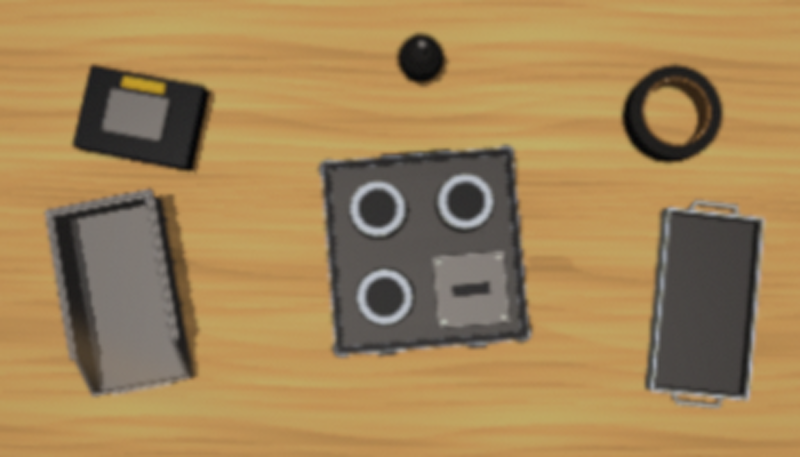

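The scene: case in the middle with tubes at top-view crop px (378,209), (465,201) and (385,297), and its cover at lower right. The bin is on the left (+y), with its low front toward the robot. The tray is on the right (-y).

```bash
python3 - <<'E'
from h import *
from scipy.optimize import least_squares
p=r.capture("top"); f=p["frame"]
g=cv2.cvtColor(f,cv2.COLOR_RGB2GRAY)
U=lambda c:np.array(c)/(800/350)+[100,130]-.28
def fit(name,loc,pix,x0):
    pix=U(pix)
    def e(v):
        c,s=np.cos(v[2]),np.sin(v[2])
        return np.concatenate([proj(p,[v[0]+c*a-s*b,v[1]+s*a+c*b,z])-q for (a,b,z),q in zip(loc,pix)])
    o=least_squares(e,x0); print(name,np.round(o.x,4),"rms px",round(np.sqrt(np.mean(o.fun**2)),2)); return o.x
h=.103
case=fit("case",[(h,h,.1),(h,-h,.1),(-h,-h,.1),(-h,h,.1)],[(322,163),(513,150),(527,338),(336,353)],[.5,0,0])
fit("tray",[(.106,.058,.032),(.106,-.058,.032),(-.106,-.058,.032),(-.106,.058,.032)],[(666,210),(762,217),(747,397),(650,389)],[.5,-.3,0])
fit("bin",[(.106,.058,.07),(.106,-.058,.07),(-.106,-.058,.03),(-.106,.058,.03)],[(50,211),(152,192),(192,377),(95,393)],[.5,.3,0])
c,s=np.cos(case[2]),np.sin(case[2])
for (x,y),q in zip([(.046,.046),(.046,-.046),(-.046,.046)],[(378,209),(465,201),(385,297)]):
    u=U(q); x0,y0=np.round(u).astype(int)-16
    w=g[y0:y0+33,x0:x0+33].astype(np.uint8); m=(w>125).astype(np.uint8)
    cs,_=cv2.findContours(m,cv2.RETR_EXTERNAL,cv2.CHAIN_APPROX_NONE); k=max(cs,key=cv2.contourArea)
    (ex,ey),ax,_=cv2.fitEllipse(k)
    print("from case",np.round([case[0]+c*x-s*y,case[1]+s*x+c*y],4),"ring",np.round(onz(p,(ex+x0,ey+y0),.136)[:2],4),np.round(ax,1),"manual",np.round(onz(p,u,.136)[:2],4))
E
```

```text
case [ 0.5485 -0.0152  0.091 ] rms px 0.46
tray [ 0.4957 -0.3421 -0.0852] rms px 0.8
bin [0.4936 0.3239 0.215 ] rms px 0.47
from case [0.5901 0.0347] ring [0.5903 0.0357] [22.8 23.1] manual [0.5892 0.0346]
from case [ 0.5985 -0.0569] ring [ 0.5995 -0.0559] [22.8 23. ] manual [ 0.5992 -0.0557]
from case [0.4985 0.0264] ring [0.4987 0.0265] [23.  23.2] manual [0.4983 0.0255]
```

Call:
{"op": "send_rows", "data": {"steps": "0 -0.5 -0.4 0 0; 0 -1 -0.85 0 0; 0 -1 -0.85 0 0; 0 -1 -0.85 0 0; 0 -1 -0.85 0 0"}}

```text
time: 1.35
eef_pos: [0.2754, 0.5213, 0.2313]
tool_rot: [0.0, 0.145, 0.989, 0.0]
wrist_force: [1.4, 0.7, 0.3]
finger_gap: 1.004
grip_force: 0.0
```

Call:
{"op": "send_rows", "data": {"steps": "0 -1 -0.85 0 0; 0 -1 -0.85 0 0; 0 -1 -0.85 0 0; 0 -1 -0.85 0 0; 0 -1 -0.85 0 0"}}

```text
time: 1.85
eef_pos: [0.3644, 0.3835, 0.2314]
tool_rot: [0.0, 0.145, 0.989, 0.0]
wrist_force: [0.7, 0.6, 0.2]
finger_gap: 1.0
grip_force: 0.0
```

Call:
{"op": "send_rows", "data": {"steps": "0 -1 -0.85 0 0; 0 -1 -0.85 0 0; 0 -1 -0.85 0 0; 0 -1 -0.85 0 0; 0 -1 -0.85 0 0"}}

```text
time: 2.35
eef_pos: [0.4533, 0.2457, 0.2314]
tool_rot: [0.0, 0.146, 0.989, 0.0]
wrist_force: [0.3, -0.2, 0.3]
finger_gap: 0.996
grip_force: 0.0
```

Call:
{"op": "send_rows", "data": {"steps": "0 -1 -0.85 0 0; 0 -1 -0.85 0 0; 0 -1 -0.85 0 0; 0 -0.5 -0.4 0 0; 0 0 0 0 0"}}

```text
time: 2.85
eef_pos: [0.516, 0.1502, 0.2311]
tool_rot: [-0.0, 0.147, 0.989, -0.0]
wrist_force: [-0.2, 0.2, -0.7]
finger_gap: 1.0
grip_force: 0.0
```

Call:
{"op": "send_rows", "data": {"steps": "0 -1 -0.85 0 0; 0 -1 -0.85 0 0; 0 -1 -0.85 0.5 0; 0 -1 -0.85 0.5 0; 0 -0.17 -0.15 0.5 0"}}

```text
time: 3.35
eef_pos: [0.5905, 0.0355, 0.1931]
tool_rot: [-0.0, 0.146, 0.989, -0.0]
wrist_force: [-0.7, 0.6, -0.5]
finger_gap: 0.999
grip_force: 0.0
```

Call:
{"op": "send_rows", "data": {"steps": "0 0 0 0.5 0; 0 0 0 0 0; 0 0 0 0 0"}}

```text
time: 3.65
eef_pos: [0.5893, 0.0381, 0.1816]
tool_rot: [-0.0, 0.145, 0.989, 0.0]
wrist_force: [-0.1, 0.6, 0.4]
finger_gap: 1.003
grip_force: 0.0
```

Call:
{"op": "send_rows", "data": {"steps": "0 -0.07 -0.1 0.6 0; 0 0 0 0.6 0; 0 0 0 0.6 0; 0 0 0 0.6 0; 0 0 0 0.4 0"}}

```text
time: 4.15
eef_pos: [0.5902, 0.034, 0.1092]
tool_rot: [-0.001, 0.145, 0.989, -0.0]
wrist_force: [0.1, 0.3, 0.8]
finger_gap: 0.999
grip_force: 0.0
```

Call:
{"op": "send_rows", "data": {"steps": "0 0 0 0.3 0; 0 0 0 0.16 0; 0 0 0 0 0; 0 0 0 0 0"}}

```text
time: 4.55
eef_pos: [0.591, 0.034, 0.1003]
tool_rot: [0.0, 0.145, 0.989, 0.0]
wrist_force: [0.6, 0.4, 0.2]
finger_gap: 0.999
grip_force: 0.0
```

Call:
{"op": "send_rows", "data": {"steps": "1 0 0 0 0; 1 0 0 0 0; 1 0 0 0 0; 1 0 0 0 0; 1 0 0 0 0"}}

```text
time: 5.05
eef_pos: [0.5912, 0.0343, 0.1007]
tool_rot: [0.001, 0.145, 0.989, 0.0]
wrist_force: [0.6, 3.4, 5.6]
finger_gap: 0.638
grip_force: 63.6
```

```bash
python3 - <<'E'
from h import *
s=r.read_state(); print({k:np.round(v,4) for k,v in s.items() if k in("time","eef_pos","wrist_force","ft_torque","finger_gap","grip_force")})
E
```

```text
{'time': np.float64(5.05), 'eef_pos': array([0.5912, 0.0343, 0.1007]), 'wrist_force': array([0.6264, 3.4023, 5.6311]), 'ft_torque': array([ 0.6363, -0.0619,  0.0016]), 'grip_force': np.float64(63.5693), 'finger_gap': np.float64(0.6382)}
```

Call:
{"op": "send_rows", "data": {"steps": "1 0 0.04 -0.2 0; 1 0 0 -0.4 0; 1 0 0 -0.6 0; 1 0 0 -0.8 0; 1 0 0 -0.8 0"}}

```text
time: 5.55
eef_pos: [0.591, 0.0348, 0.1715]
tool_rot: [0.0, 0.145, 0.989, -0.0]
wrist_force: [0.4, -0.1, -4.0]
finger_gap: 0.643
grip_force: 64.2
```

Call:
{"op": "send_rows", "data": {"steps": "1 0 0 -0.8 0; 1 0 0 -0.8 0; 1 0 0 -0.6 0; 1 0 0 0 0; 1 0 0 0 0"}}

```text
time: 6.05
eef_pos: [0.5909, 0.0349, 0.2245]
tool_rot: [-0.0, 0.145, 0.989, -0.0]
wrist_force: [0.9, 0.9, -5.5]
finger_gap: 0.637
grip_force: 64.2
```

```bash
python3 - <<'E'
from h import *
p=r.capture("scene"); cv2.imwrite("pics/s1.png",cv2.resize(p["frame"][80:280,130:450,::-1],(800,500),interpolation=cv2.INTER_CUBIC))
s=r.read_state(); print({k:np.round(v,4) for k,v in s.items() if k in("time","eef_pos","wrist_force","ft_torque","finger_gap","grip_force")})
E
```

```text
{'time': np.float64(6.1), 'eef_pos': array([0.5907, 0.0349, 0.2238]), 'wrist_force': array([-0.6242,  0.1125, -5.8171]), 'ft_torque': array([-0.0265, -0.0118,  0.021 ]), 'grip_force': np.float64(64.1853), 'finger_gap': np.float64(0.6406)}
```

View pics/s1.png

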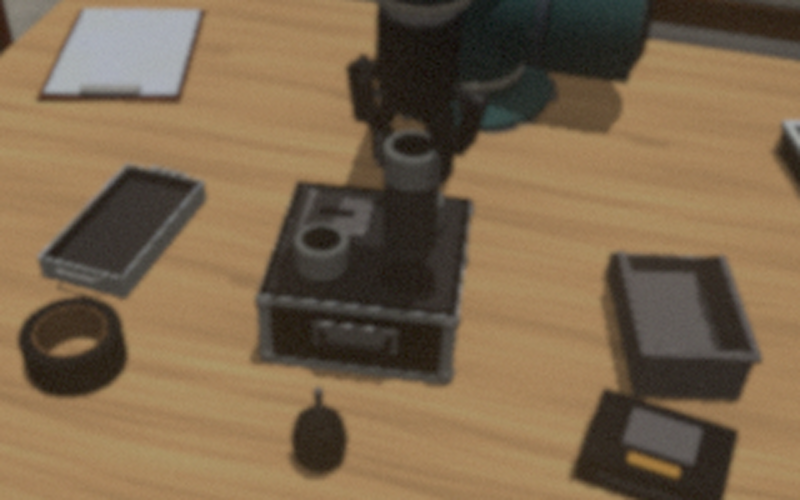

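Wrist force drops by about 5.7 N on lifting, so this tube is full and goes in the tray's far place. The picture shows it held upright and clear of the well at crop px (412,190).

Call:
{"op": "send_rows", "data": {"steps": "1 -0.16 -0.5 0 0; 1 -0.16 -1 0 0; 1 -0.16 -1 0 0; 1 -0.16 -1 0 0; 1 -0.16 -1 0 0"}}

```text
time: 6.6
eef_pos: [0.5772, -0.0801, 0.2238]
tool_rot: [-0.001, 0.145, 0.989, -0.0]
wrist_force: [0.3, 0.2, -5.5]
finger_gap: 0.643
grip_force: 65.8
```

Call:
{"op": "send_rows", "data": {"steps": "1 -0.16 -1 0 0; 1 -0.16 -1 0 0; 1 -0.16 -1 0 0; 1 -0.16 -1 0 0; 1 -0.16 -1 0 0"}}

```text
time: 7.1
eef_pos: [0.5603, -0.2056, 0.2238]
tool_rot: [-0.001, 0.146, 0.989, 0.0]
wrist_force: [-0.1, -0.4, -5.1]
finger_gap: 0.635
grip_force: 65.8
```

Call:
{"op": "send_rows", "data": {"steps": "1 -0.16 -1 0 0; 1 -0.16 -1 0 0; 1 -0.16 -1 0 0; 1 -0.16 -1 0 0; 1 -0.16 -1 0.4 0"}}

```text
time: 7.6
eef_pos: [0.5437, -0.3313, 0.215]
tool_rot: [0.0, 0.146, 0.989, -0.0]
wrist_force: [0.5, 0.3, -4.3]
finger_gap: 0.639
grip_force: 65.9
```

Call:
{"op": "send_rows", "data": {"steps": "1 -0.16 -0.65 0.8 0; 1 0 0 0.8 0; 1 0 0 0.8 0; 1 0 0 0.8 0; 1 0 0 0 0"}}

```text
time: 8.1
eef_pos: [0.5416, -0.3459, 0.1307]
tool_rot: [-0.003, 0.146, 0.989, 0.001]
wrist_force: [-1.1, 0.4, -4.9]
finger_gap: 0.64
grip_force: 67.1
```

Call:
{"op": "send_rows", "data": {"steps": "1 0 0 0 0; 1 0 0 0 0"}}

```text
time: 8.3
eef_pos: [0.5436, -0.3466, 0.136]
tool_rot: [0.001, 0.145, 0.989, -0.0]
wrist_force: [0.4, -0.1, -5.5]
finger_gap: 0.639
grip_force: 67.1
```

Call:
{"op": "send_rows", "data": {"steps": "1 0 0 0.5 0; 1 0 0 0.5 0; 1 0 0 0.3 0; 1 0 0 0.1 0; 1 0 0 0.1 0"}}

```text
time: 8.8
eef_pos: [0.5434, -0.3461, 0.0969]
tool_rot: [-0.0, 0.145, 0.989, 0.0]
wrist_force: [0.2, -0.2, -4.3]
finger_gap: 0.642
grip_force: 67.3
```

Call:
{"op": "send_rows", "data": {"steps": "1 0 0 0.05 0; 1 0 0 0 0"}}

```text
time: 9.0
eef_pos: [0.5435, -0.3462, 0.0962]
tool_rot: [0.0, 0.145, 0.989, -0.0]
wrist_force: [-0.2, -0.6, -4.5]
finger_gap: 0.642
grip_force: 67.3
```

Call:
{"op": "send_rows", "data": {"steps": "1 0 0 0.05 0; 1 0 0 0 0"}}

```text
time: 9.2
eef_pos: [0.5434, -0.3462, 0.0949]
tool_rot: [0.0, 0.145, 0.989, -0.0]
wrist_force: [0.2, -0.5, -5.2]
finger_gap: 0.643
grip_force: 67.3
```

Call:
{"op": "send_rows", "data": {"steps": "1 0 0 0.04 0; 1 0 0 0 0"}}

```text
time: 9.4
eef_pos: [0.5437, -0.3463, 0.0947]
tool_rot: [0.001, 0.145, 0.989, -0.0]
wrist_force: [-0.5, 2.5, 4.2]
finger_gap: 0.641
grip_force: 68.4
```

Call:
{"op": "send_rows", "data": {"steps": "0.6 0 0 0 0; 0.3 0 0 0 0; 0 0 0 0 0; 0 0 0 0 0; 0 0 0 0 0"}}

```text
time: 9.9
eef_pos: [0.5433, -0.3463, 0.0937]
tool_rot: [-0.0, 0.145, 0.989, -0.0]
wrist_force: [0.8, -0.1, -0.3]
finger_gap: 1.005
grip_force: 0.0
```

Call:
{"op": "send_rows", "data": {"steps": "0 0 0 -0.4 0; 0 0 0 -0.8 0; 0 0 0 -1 0; 0 0 0 -1 0; 0 0 0 -0.4 0"}}

```text
time: 10.4
eef_pos: [0.544, -0.3466, 0.1873]
tool_rot: [0.002, 0.145, 0.989, -0.001]
wrist_force: [-0.1, -0.2, -0.1]
finger_gap: 1.004
grip_force: 0.0
```

Call:
{"op": "send_rows", "data": {"steps": "0 0.1 0.5 0 0; 0 0.1 1 0 0; 0 0.1 1 0 0; 0 0.1 1 0 0; 0 0.1 1 0 0"}}

```text
time: 10.9
eef_pos: [0.5634, -0.2329, 0.1821]
tool_rot: [-0.001, 0.145, 0.989, 0.0]
wrist_force: [0.2, 0.5, -1.1]
finger_gap: 0.999
grip_force: 0.0
```

Call:
{"op": "send_rows", "data": {"steps": "0 0.1 1 0 0; 0 0.1 1 0 0; 0 0.1 1 0 0; 0 0.1 1 0 0; 0 0.1 1 0 0"}}

```text
time: 11.4
eef_pos: [0.5872, -0.1096, 0.1822]
tool_rot: [-0.001, 0.145, 0.989, 0.0]
wrist_force: [0.3, 0.2, -0.4]
finger_gap: 0.994
grip_force: 0.0
```

Call:
{"op": "send_rows", "data": {"steps": "0 0.1 1 0 0; 0 0.1 0.75 0 0; 0 0 0.5 0 0; 0 0 0 0 0; 0 0 0 0 0"}}

```text
time: 11.9
eef_pos: [0.5989, -0.0564, 0.1832]
tool_rot: [-0.0, 0.145, 0.989, -0.0]
wrist_force: [-0.2, 0.2, -0.5]
finger_gap: 0.997
grip_force: 0.0
```

Call:
{"op": "send_rows", "data": {"steps": "0 0 0 0 0; 0 0 0 0 0"}}

```text
time: 12.1
eef_pos: [0.599, -0.057, 0.1837]
tool_rot: [-0.0, 0.146, 0.989, -0.0]
wrist_force: [-0.1, 0.2, -0.2]
finger_gap: 0.999
grip_force: 0.0
```

Target reached. Descend 83 mm (3.32 units) with a small y trim (+0.03).

Call:
{"op": "send_rows", "data": {"steps": "0 0 0.03 0.6 0; 0 0 0 0.7 0; 0 0 0 0.7 0; 0 0 0 0.6 0; 0 0 0 0.4 0"}}

```text
time: 12.6
eef_pos: [0.5987, -0.0554, 0.1064]
tool_rot: [-0.001, 0.145, 0.989, 0.0]
wrist_force: [-0.0, -0.3, -0.6]
finger_gap: 1.003
grip_force: 0.0
```

Call:
{"op": "send_rows", "data": {"steps": "0 0 0 0.2 0; 0 0 0 0.12 0; 0 0 0 0 0; 0 0 0 0 0"}}

```text
time: 13.0
eef_pos: [0.5997, -0.0555, 0.1014]
tool_rot: [0.0, 0.145, 0.989, -0.0]
wrist_force: [0.2, 0.4, 0.6]
finger_gap: 1.003
grip_force: 0.0
```

Call:
{"op": "send_rows", "data": {"steps": "1 0 0 0 0; 1 0 0 0 0; 1 0 0 0 0; 1 0 0 0 0; 1 0 0 0 0"}}

```text
time: 13.5
eef_pos: [0.5997, -0.0554, 0.1016]
tool_rot: [0.001, 0.145, 0.989, 0.0]
wrist_force: [-1.0, 0.8, 5.4]
finger_gap: 0.643
grip_force: 63.9
```

Call:
{"op": "send_rows", "data": {"steps": "1 0 0 -0.2 0; 1 0 0 -0.4 0; 1 0 0 -0.6 0; 1 0 0 -0.8 0; 1 0 0 -0.8 0"}}

```text
time: 14.0
eef_pos: [0.5993, -0.0555, 0.1725]
tool_rot: [0.0, 0.145, 0.989, -0.0]
wrist_force: [-0.4, 0.0, -5.2]
finger_gap: 0.641
grip_force: 64.4
```

Call:
{"op": "send_rows", "data": {"steps": "1 0 0 -0.8 0; 1 0 0 -0.8 0; 1 0 0 -0.6 0; 1 0 0 0 0; 1 0 0 0 0"}}

```text
time: 14.5
eef_pos: [0.5993, -0.0555, 0.2256]
tool_rot: [-0.0, 0.145, 0.989, 0.0]
wrist_force: [-0.6, 0.1, -5.7]
finger_gap: 0.639
grip_force: 64.4
```

Call:
{"op": "send_rows", "data": {"steps": "1 0 0 0 0; 1 0 0 0 0"}}

```text
time: 14.7
eef_pos: [0.5991, -0.0554, 0.2247]
tool_rot: [-0.001, 0.145, 0.989, -0.0]
wrist_force: [0.1, -0.3, -6.3]
finger_gap: 0.641
grip_force: 64.4
```

Again about 5.8 N, so this one is full and goes in the tray's near place.

Call:
{"op": "send_rows", "data": {"steps": "1 0.2 -0.5 0 0; 1 0.2 -1 0 0; 1 0.2 -1 0 0; 1 0.2 -1 0 0; 1 0.2 -1 0 0"}}

```text
time: 15.2
eef_pos: [0.542, -0.1572, 0.2255]
tool_rot: [-0.0, 0.145, 0.989, -0.0]
wrist_force: [0.8, 0.0, -5.8]
finger_gap: 0.64
grip_force: 65.6
```

Call:
{"op": "send_rows", "data": {"steps": "1 0.2 -1 0 0; 1 0.2 -1 0 0; 1 0.2 -1 0 0; 1 0.2 -1 0 0; 1 0.2 -1 0 0"}}

```text
time: 15.7
eef_pos: [0.4819, -0.2697, 0.2255]
tool_rot: [-0.0, 0.145, 0.989, -0.0]
wrist_force: [0.9, -0.9, -5.9]
finger_gap: 0.634
grip_force: 65.6
```

Call:
{"op": "send_rows", "data": {"steps": "1 0.2 -1 0 0; 1 0.2 -1 0 0; 1 0.15 -0.6 0 0; 1 0 -0.46 0 0; 1 0 0 0 0"}}

```text
time: 16.2
eef_pos: [0.4476, -0.3388, 0.2256]
tool_rot: [-0.0, 0.146, 0.989, 0.0]
wrist_force: [0.2, 1.7, -5.2]
finger_gap: 0.64
grip_force: 65.8
```

Call:
{"op": "send_rows", "data": {"steps": "1 0 0 0.4 0; 1 0 0 0.8 0; 1 0 0 0.8 0; 1 0 0 0.8 0; 1 0 0 0.8 0"}}

```text
time: 16.7
eef_pos: [0.4483, -0.3368, 0.1342]
tool_rot: [-0.0, 0.145, 0.989, 0.0]
wrist_force: [0.3, -0.9, -5.3]
finger_gap: 0.637
grip_force: 65.9
```

Call:
{"op": "send_rows", "data": {"steps": "1 0 0 0.4 0; 1 0 0 0 0; 1 0 0 0 0; 1 0 0 0 0"}}

```text
time: 17.1
eef_pos: [0.4485, -0.3381, 0.127]
tool_rot: [0.001, 0.145, 0.989, -0.0]
wrist_force: [-0.1, -1.1, -4.9]
finger_gap: 0.639
grip_force: 65.9
```

Call:
{"op": "send_rows", "data": {"steps": "1 0 0 0.4 0; 1 0 0 0.4 0; 1 0 0 0.2 0; 1 0 0 0.1 0; 1 0 0 0 0"}}

```text
time: 17.6
eef_pos: [0.4478, -0.3378, 0.0978]
tool_rot: [-0.0, 0.145, 0.989, 0.0]
wrist_force: [-0.1, 0.5, -4.8]
finger_gap: 0.64
grip_force: 65.9
```

Call:
{"op": "send_rows", "data": {"steps": "1 0 0 0.05 0; 1 0 0 0 0"}}

```text
time: 17.8
eef_pos: [0.4481, -0.338, 0.0972]
tool_rot: [0.0, 0.145, 0.989, -0.0]
wrist_force: [0.2, -0.2, -5.8]
finger_gap: 0.642
grip_force: 65.9
```

Call:
{"op": "send_rows", "data": {"steps": "1 0 0 0.04 0; 1 0 0 0 0"}}

```text
time: 18.0
eef_pos: [0.448, -0.3379, 0.0961]
tool_rot: [0.0, 0.145, 0.989, -0.0]
wrist_force: [0.3, 1.2, -5.7]
finger_gap: 0.635
grip_force: 65.9
```

Call:
{"op": "send_rows", "data": {"steps": "1 0 0 0.03 0; 1 0 0 0 0"}}

```text
time: 18.2
eef_pos: [0.4482, -0.338, 0.0956]
tool_rot: [0.0, 0.145, 0.989, -0.0]
wrist_force: [0.3, 1.3, -2.0]
finger_gap: 0.636
grip_force: 66.6
```

Touching down; one hair more, then release and rise.

Call:
{"op": "send_rows", "data": {"steps": "1 0 0 0.02 0; 0.6 0 0 0 0; 0.3 0 0 0 0; 0 0 0 0 0; 0 0 0 0 0"}}

```text
time: 18.7
eef_pos: [0.448, -0.338, 0.0948]
tool_rot: [0.0, 0.145, 0.989, -0.0]
wrist_force: [-1.0, 0.1, 0.7]
finger_gap: 0.991
grip_force: 0.0
```

Call:
{"op": "send_rows", "data": {"steps": "0 0 0 0 0; 0 0 0 -0.4 0; 0 0 0 -0.8 0; 0 0 0 -1 0; 0 0 0 -1 0"}}

```text
time: 19.2
eef_pos: [0.4479, -0.3379, 0.1764]
tool_rot: [0.0, 0.145, 0.989, -0.0]
wrist_force: [-0.7, -0.6, 0.4]
finger_gap: 1.001
grip_force: 0.0
```

Call:
{"op": "send_rows", "data": {"steps": "0 0 0 -0.4 0; 0 0 0 0 0"}}

```text
time: 19.4
eef_pos: [0.4484, -0.3382, 0.1864]
tool_rot: [0.001, 0.145, 0.989, -0.001]
wrist_force: [-0.4, -0.1, -0.4]
finger_gap: 1.0
grip_force: 0.0
```

Call:
{"op": "send_rows", "data": {"steps": "0 0.15 0.5 0 0; 0 0.15 1 0 0; 0 0.15 1 0 0; 0 0.15 1 0 0; 0 0.15 1 0 0"}}

```text
time: 19.9
eef_pos: [0.4619, -0.2229, 0.1832]
tool_rot: [-0.001, 0.145, 0.989, 0.0]
wrist_force: [0.8, -0.6, 0.4]
finger_gap: 0.999
grip_force: 0.0
```

Call:
{"op": "send_rows", "data": {"steps": "0 0.15 1 0 0; 0 0.15 1 0 0; 0 0.15 1 0 0; 0 0.15 1 0 0; 0 0.15 1 0 0"}}

```text
time: 20.4
eef_pos: [0.4797, -0.0979, 0.1832]
tool_rot: [-0.001, 0.145, 0.989, 0.0]
wrist_force: [-1.0, -0.2, 0.5]
finger_gap: 1.003
grip_force: 0.0
```

Call:
{"op": "send_rows", "data": {"steps": "0 0.15 1 0 0; 0 0.15 1 0 0; 0 0.15 1 0 0; 0 0.15 1 0 0; 0 0.15 0.6 0 0"}}

```text
time: 20.9
eef_pos: [0.4947, 0.0179, 0.1832]
tool_rot: [-0.001, 0.145, 0.989, 0.0]
wrist_force: [0.7, -0.5, 0.8]
finger_gap: 0.998
grip_force: 0.0
```

Call:
{"op": "send_rows", "data": {"steps": "0 0 0.46 0 0; 0 0 0 0 0; 0 0 0 0 0; 0 0 0 0 0; 0 0 0 0 0"}}

```text
time: 21.4
eef_pos: [0.4988, 0.0263, 0.1847]
tool_rot: [-0.0, 0.146, 0.989, -0.0]
wrist_force: [-0.3, -0.3, -0.4]
finger_gap: 1.003
grip_force: 0.0
```

Call:
{"op": "send_rows", "data": {"steps": "0 0 0 0.6 0; 0 0 0 0.7 0; 0 0 0 0.7 0; 0 0 0 0.6 0; 0 0 0 0.4 0"}}

```text
time: 21.9
eef_pos: [0.4983, 0.0267, 0.1079]
tool_rot: [-0.001, 0.146, 0.989, -0.0]
wrist_force: [0.7, -0.1, -0.3]
finger_gap: 0.997
grip_force: 0.0
```

Call:
{"op": "send_rows", "data": {"steps": "0 0 0 0.2 0; 0 0 0 0.15 0; 0 0 0 0 0; 0 0 0 0 0"}}

```text
time: 22.3
eef_pos: [0.4991, 0.0269, 0.1016]
tool_rot: [0.0, 0.145, 0.989, 0.0]
wrist_force: [-0.2, 0.8, 0.8]
finger_gap: 1.003
grip_force: 0.0
```

Call:
{"op": "send_rows", "data": {"steps": "1 0 0 0 0; 1 0 0 0 0; 1 0 0 0 0; 1 0 0 0 0; 1 0 0 0 0"}}

```text
time: 22.8
eef_pos: [0.4992, 0.027, 0.1018]
tool_rot: [0.001, 0.145, 0.989, 0.0]
wrist_force: [0.3, 1.1, 5.9]
finger_gap: 0.64
grip_force: 63.4
```

Call:
{"op": "send_rows", "data": {"steps": "1 0 0 -0.2 0; 1 0 0 -0.4 0; 1 0 0 -0.6 0; 1 0 0 -0.8 0; 1 0 0 -0.8 0"}}

```text
time: 23.3
eef_pos: [0.4988, 0.0269, 0.1729]
tool_rot: [0.0, 0.145, 0.989, 0.0]
wrist_force: [-0.1, -0.0, -1.3]
finger_gap: 0.639
grip_force: 63.4
```

Call:
{"op": "send_rows", "data": {"steps": "1 0 0 -0.8 0; 1 0 0 -0.8 0; 1 0 0 -0.6 0; 1 0 0 0 0; 1 0 0 0 0"}}

```text
time: 23.8
eef_pos: [0.4988, 0.0269, 0.2259]
tool_rot: [0.0, 0.145, 0.989, 0.0]
wrist_force: [-0.3, 0.3, -2.2]
finger_gap: 0.639
grip_force: 63.4
```

Call:
{"op": "send_rows", "data": {"steps": "1 0 0 0 0; 1 0 0 0 0"}}

```text
time: 24.0
eef_pos: [0.4986, 0.0269, 0.2251]
tool_rot: [-0.001, 0.145, 0.989, -0.0]
wrist_force: [-0.1, -0.3, -1.4]
finger_gap: 0.64
grip_force: 63.4
```

About 1.6 N, so this one is empty and goes to the bin.

Call:
{"op": "send_rows", "data": {"steps": "1 0.15 0.5 0 0; 1 0.15 1 0 0; 1 0.15 1 0 0; 1 0.15 1 0 0; 1 0.15 1 0 0"}}

```text
time: 24.5
eef_pos: [0.513, 0.1418, 0.2257]
tool_rot: [-0.0, 0.145, 0.989, 0.0]
wrist_force: [-0.1, 0.2, -0.7]
finger_gap: 0.643
grip_force: 63.6
```

Call:
{"op": "send_rows", "data": {"steps": "1 0.15 1 0 0; 1 0.15 1 0 0; 1 0.15 1 0 0; 1 0.15 1 0 0; 1 0.15 1 0 0"}}

```text
time: 25.0
eef_pos: [0.5308, 0.267, 0.2256]
tool_rot: [-0.0, 0.145, 0.989, -0.0]
wrist_force: [-0.5, -0.3, -2.2]
finger_gap: 0.641
grip_force: 63.6
```

Call:
{"op": "send_rows", "data": {"steps": "1 0.15 1 0 0; 1 0.15 1 0 0; 1 0.15 0.5 0 0; 1 0 0.25 0 0; 1 0 0 0 0"}}

```text
time: 25.5
eef_pos: [0.5401, 0.3346, 0.2257]
tool_rot: [-0.0, 0.145, 0.989, -0.0]
wrist_force: [0.3, -0.9, -1.9]
finger_gap: 0.637
grip_force: 63.7
```

Call:
{"op": "send_rows", "data": {"steps": "1 0 0 0 0; 1 0 0 0.4 0; 1 0 0 0.8 0; 1 0 0 0.8 0; 1 0 0 0.8 0"}}

```text
time: 26.0
eef_pos: [0.5402, 0.3334, 0.1547]
tool_rot: [0.0, 0.146, 0.989, -0.0]
wrist_force: [-0.9, 0.7, -1.4]
finger_gap: 0.643
grip_force: 63.7
```

Call:
{"op": "send_rows", "data": {"steps": "1 0 0 0.8 0; 1 0 0 0.6 0; 1 0 0 0.3 0; 1 0 0 0 0; 1 0 0 0 0"}}

```text
time: 26.5
eef_pos: [0.5405, 0.3343, 0.1144]
tool_rot: [0.0, 0.145, 0.989, 0.0]
wrist_force: [0.3, -0.2, -1.3]
finger_gap: 0.635
grip_force: 63.7
```

Call:
{"op": "send_rows", "data": {"steps": "1 0 0 0.4 0; 1 0 0 0.3 0; 1 0 0 0.15 0; 1 0 0 0.05 0; 1 0 0 0 0"}}

```text
time: 27.0
eef_pos: [0.5402, 0.3342, 0.0909]
tool_rot: [-0.0, 0.145, 0.989, -0.0]
wrist_force: [0.4, 0.3, -0.9]
finger_gap: 0.645
grip_force: 63.7
```

Call:
{"op": "send_rows", "data": {"steps": "1 0 0 0.05 0; 1 0 0 0 0"}}

```text
time: 27.2
eef_pos: [0.5403, 0.3343, 0.0899]
tool_rot: [0.0, 0.145, 0.989, 0.0]
wrist_force: [0.2, 0.4, -1.8]
finger_gap: 0.641
grip_force: 63.7
```

Call:
{"op": "send_rows", "data": {"steps": "1 0 0 0.04 0; 1 0 0 0 0"}}

```text
time: 27.4
eef_pos: [0.5403, 0.3343, 0.0889]
tool_rot: [0.0, 0.145, 0.989, 0.0]
wrist_force: [0.1, 0.0, -1.2]
finger_gap: 0.641
grip_force: 63.8
```

Call:
{"op": "send_rows", "data": {"steps": "1 0 0 0.03 0; 1 0 0 0 0"}}

```text
time: 27.6
eef_pos: [0.5405, 0.3343, 0.0888]
tool_rot: [0.0, 0.145, 0.989, 0.0]
wrist_force: [-0.9, -0.8, 5.4]
finger_gap: 0.638
grip_force: 64.6
```

Contact. Release, rise, and move aside for a check picture.

Call:
{"op": "send_rows", "data": {"steps": "0.6 0 0 0 0; 0.3 0 0 0 0; 0 0 0 0 0; 0 0 0 0 0; 0 0 0 0 0"}}

```text
time: 28.1
eef_pos: [0.5402, 0.3342, 0.0879]
tool_rot: [-0.0, 0.145, 0.989, -0.0]
wrist_force: [-1.1, -1.4, -0.6]
finger_gap: 1.003
grip_force: 0.0
```

Call:
{"op": "send_rows", "data": {"steps": "0 0 0 -0.4 0; 0 0 0 -0.8 0; 0 0 0 -1 0; 0 0 0 -1 0; 0 0 0 -1 0"}}

```text
time: 28.6
eef_pos: [0.5402, 0.3342, 0.1949]
tool_rot: [0.0, 0.145, 0.989, 0.0]
wrist_force: [1.1, -0.4, 0.0]
finger_gap: 1.0
grip_force: 0.0
```

Call:
{"op": "send_rows", "data": {"steps": "0 0.5 0.5 -0.5 0; 0 1 1 0 0; 0 1 1 0 0; 0 1 1 0 0; 0 0.5 1 0 0"}}

```text
time: 29.1
eef_pos: [0.4747, 0.4728, 0.206]
tool_rot: [-0.0, 0.145, 0.989, 0.0]
wrist_force: [0.4, -0.3, -0.4]
finger_gap: 1.002
grip_force: 0.0
```

Call:
{"op": "send_rows", "data": {"steps": "0 0 1 0 0; 0 0 1 0 0; 0 0 0.5 0 0; 0 0 0 0 0; 0 0 0 0 0"}}

```text
time: 29.6
eef_pos: [0.4945, 0.5302, 0.2054]
tool_rot: [-0.0, 0.145, 0.989, -0.0]
wrist_force: [0.1, -0.6, -0.3]
finger_gap: 1.0
grip_force: 0.0
```

```bash
python3 - <<'E'
from h import *
p=r.capture("scene"); q=r.capture("top")
a=cv2.resize(p["frame"][80:300,120:460,::-1],(520,336)); b=cv2.resize(q["frame"][130:330,70:450,::-1],(520,264))
cv2.imwrite("pics/fin.png",np.vstack([a,b])); s=r.read_state(); print(s["time"],s["eef_pos"])
E
```

```text
29.7 [0.49470055 0.5298194  0.20583483]
```

View pics/fin.png

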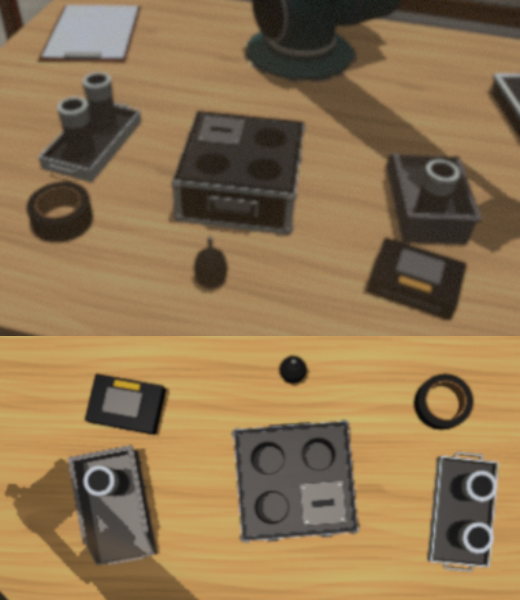

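Two tubes stand upright in the tray at (480,486) and (478,538), and one stands in the bin at (98,481). The wells are empty and the bystanders haven't moved.

```bash
python3 -c "
from plant import r
print(r.close_job())"
```

```text
the job is handed in; nothing more can be done
None
```

Job handed in at about 30 s: two tubes weighed full (about 5.7 N and 5.8 N) and stand upright in the tray, one weighed empty (about 1.6 N) and stands upright in the bin, and the other things on the bench were left where they were.

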